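# Conveyor stop check on the garage bench

## Task

Do the stop check of the belt conveyor, by pushing gently with the fingertips only, gripping nothing: press the big winged mushroom stop button in and take the fingers off so that it stays down by itself, then turn it clockwise (seen from above) by pushing against the upright face of a wing until it springs back up, then press the square reset button on the push-button box fully in and let it go. Do not press the round start button, and leave the loose things on the bench where they are.

Things in the scene. Friction and masses are not known exactly. Their poses are not given: they have to be found in the camera images.
- stop_box: Stop station, fixed during a run: dark steel square box 120 x 120 mm, 50 mm high, origin at the centre of its underside on the bench, z up. On top a bright metal collar (72 mm across, 10 mm high) and above it a grey mushroom head 90 mm across. It lies to the left or right of the bench middle, turned by up to 0.7 rad.
- stop_hub (a point): Centre of the flat top of the mushroom's hub, on the turning axis, 109 mm above the bench with the button out; it moves and turns with the head (z up). The hub is 26 mm across and stands 22 mm above the head's flat top (head 90 mm across, 14 mm thick). Two wings, as high as the hub, stand on the head along this point's +x and -x, from the hub out to 43 mm from the axis.
- wing_a (a point): Middle of the top edge of the +x wing's upright push face, 31 mm from the axis, axes as stop_hub. The face is flat, upright, in the plane of the axis, 22 mm high, and looks to +y; behind it the wing slopes down over about 35 mm. Pushing the face towards -y turns the head clockwise from above.
- wing_b (a point): The same point on the -x wing: its upright face looks to -y (of stop_hub), slope behind; pushing it towards +y turns the head clockwise from above. Either wing serves.
- stop_push (a joint): How far the mushroom is pressed in, m: 0 out, 0.012 at its end stop. The spring gives about 3 N at the start and 7 N at the end, the catch adds a few N on the way; under 15 N is plenty. The catch snaps in at about 0.010; let go after that, it stays down at about 0.009. Not pressed that far it springs back.
- stop_twist (a joint): How far the mushroom is turned clockwise from above, rad: 0 at rest, 0.9 at its end stop. A spring turns it back to 0 (0.03 N m at 0, 0.08 N m at 0.9). While latched down, turning it to about 0.45 to 0.6 frees the catch and it springs up by about 9 mm; once let go it turns back to 0.
- button_box: Push-button station, fixed during a run: dark steel box 90 (x) x 150 (y) mm, 40 mm high, origin at the centre of its underside, z up, on the other side of the bench middle, turned by up to 0.5 rad. On top, 72 mm apart, a square and a round button, grey, each in a bright metal collar 40 mm across and 10 mm high.
- reset_top (a point): Centre of the top of the square reset button (30 x 30 mm), 60 mm above the bench and 10 mm above its collar when out, at +36 mm in the box's y; it moves with the button.
- reset (a joint): How far the reset button is pressed, m: 0 out, 0.006 fully in (about 1.5 N at the start, 5 N fully in); springs back.
- start_top (a point): Centre of the top of the round start button (30 mm across), same height, at -36 mm in the box's y. Not to be pressed.
- start (a joint): How far the start button is pressed, m: 0 out, 0.006 fully in.
- jar: Glass jar, 46 mm across, 75 mm high, standing in the middle between the stations; origin at its underside's centre. Leave alone.
- spool: Cork spool, 44 mm across, 40 mm high, standing in the middle between the stations; origin at its underside's centre. Leave alone.
- screwdriver: Screwdriver 170 mm long, lying in front of the stations towards the robot. Leave alone.
- wrench: Steel wrench 170 mm long, lying in front towards the robot, to the right. Leave alone.
- can: Plain steel can, 66 mm across, 110 mm high, behind the stations; origin at its underside's centre. Leave alone.
- wood_block: Wooden block 50 x 90 x 45 mm, behind the stations; origin at its underside's centre. Leave alone.
- screw_tray: Steel tray 90 x 130 x 35 mm, behind the stations; origin at its underside's centre. Leave alone.
- mug: White mug, 76 mm across, 85 mm high, far left; origin at its underside's centre. Leave alone.

How it is judged (in metres and radians):
On the way, in this order (a step that is already met when the one before it is completed fails the run):
1. the mushroom is pressed in to its catch, and stays in with the robot not touching it (value of joint stop_push above 0.007 m and value of joint stop_twist below 0.3 rad and contact force between each of the fingers, the arm and stop_box below 0.3 N), for 0.1 s.
2. the mushroom has been turned clockwise (value of joint stop_twist above 0.35 rad).
3. the mushroom has sprung back up (value of joint stop_push below 0.003 m), for 0.1 s.
4. the reset button is pressed fully in (value of joint reset above 0.0045 m), for 0.05 s.
At the end, for the whole second after the job is handed in: The mushroom is out (pressed less than 3 mm) and turned back (within 0.15 rad of rest), the reset and start buttons are out (within 1.5 mm), and every loose thing is within 20 mm of where it stood (value of joint stop_push below 0.003 m and value of joint stop_twist below 0.15 rad and value of joint each of reset, start below 0.0015 m and distance of each of jar, spool, screwdriver, wrench, can, wood_block, screw_tray, mug from where it was at the start of the episode below 0.02 m); the robot touches nothing.
It fails at once if the start button is pressed (more than 3 mm) (value of joint start above 0.003 m).
It fails at once if a loose thing is lifted, carried or pushed away (moved more than 20 mm) (distance of any of jar, spool, screwdriver, wrench, can, wood_block, screw_tray, mug from where it was at the start of the episode above 0.02 m).
It fails at once if a control is gripped or forced (the fingers squeeze or press the stop station or the push-button station with more than 38 N) (contact force between the fingers and stop_box above 38 N or contact force between the fingers and button_box above 38 N).
It also fails if it takes over 51 s, if anything falls off the work surface, if the arm or the gripper's body presses on something with over 40 N, if the wrist force passes 120 N, or if a joint passes its speed limit or range.

## Robot

A 6-joint arm with a two-finger parallel gripper is mounted at the origin on the work surface. World frame = base frame: x ahead of the robot, y to its left, z up, the work surface at z = 0. Lengths are in mm, angles in degrees, forces in N, time in s.
With the tool pointing down it reaches from about 300 to 850 mm from the base axis. Payload 4.2 kg.
Tool frame: the origin (TCP) lies between the finger pads; the fingertips stand 8 mm ahead of it and the grasp point (between the pads) lies 11 mm behind it; x points along the fingers, y is the direction in which the jaws open and shut, and the axes are right-handed (so a half turn about x gives the same grasp; the last joint's range is limited). The gripper opens to 91 mm and grips with 3 to 60 N. Pads are 32 mm wide; open, the fingers measure 118 mm over their backs; the gripper's body (76 mm by 178 mm) begins 60 mm behind the grasp point.
Start: joints at [-73.682, 18.312, 89.639, -0, 72.044, -1.146], TCP at [172.562, -548.511, 221.976] pointing down, gripper open.
Joint ranges: [-177.97, 177.97], [-48.28, 115.42], [12.27, 149.76], [-77.06, 257.06], [2.81, 150.46], [-146.56, 146.56]. Speed limits (degrees/s): [147.25, 147.25, 180, 180, 180, 180].

## Interface

Orientations are given as [roll, pitch, yaw] about the fixed x, y, z axes, in that order (R = Rz(yaw) Ry(pitch) Rx(roll)).
In Python, from workcell import env gives the robot as it stands.
- The arm moves only by the tool arm_command, never from a script. Its arguments are lists of equal length, an entry for each row: "slide": the shift along the tool's x, y, z in cm, a list of three; "turn": the turn, a rotation vector about the tool's x, y, z in rad, a list of three; "grip": the closure in counts, from 0 (fully open) to 255 (shut). A call has 1 to 20 rows; each row is the pose to reach, as a shift and turn from the pose commanded when the call began, along the tool's axes at that moment; what a row does not reach only later rows make up. A row lasts 1/12 s, in which the tool goes at most 41.7 mm and 7.16 degrees, less where a joint would pass 70% of its speed; a pose out of reach is approached as far as the arm can. A call with a gripper value outside its range is refused whole. The fingers move at their own pace and stop on an object; "newtons" is the grip in N (left out, the last holds). Time passes only in rows, so rows that repeat a pose let the fingers close. It gives the time, the measured TCP pose, the force and the opening at its end, in the units of the state.
- env.state(): the state, without advancing time (a new reading comes with each control period).
- env.grab_frame(name): name is "scene" or "top"; returns (picture, depth): 384x512x3 uint8, red, green, blue; 384x512 float32, mm along the optical axis (not along the pixel's ray), 0 where there is no reading.
- env.calibration(name): a dict with "K" (3x3 intrinsics, pixels), "camera_from_world" (4x4, takes a point from world to camera coordinates). Camera axes: x right, y up, looking along -z (the intrinsics and any distortion apply to the point x, -y, -z); pixel columns grow to the right and rows downward; lengths in mm; the calibration is good to about 2 mm. A picture is of the moment at which its call begins. calibration takes no time and is no camera call.
- env.job_done(): hands the job in, once; it reports no verdict.
Trained networks look in the newest picture that a camera, given by its name, has taken for a name from the list of things; names that differ only in an ending like _2 or _b are one class to them, and where a whole thing is asked for, a point or a joint stands for the part that bears it (a point fixed in the world has none). Each returns a list of dicts, best first, with "p" (0 to 1); they miss things now and then, are a little off and sometimes report something else, mostly with a low value. They report only what shows in the picture. A call takes as long as a camera call.
- env.search_frame(camera, label): "point" ([x, y, z] in mm, in world coordinates, good to about 4 mm: the middle of the surface that is visible of it).
The state is a dict: "time_s": time; "qpos": joint angles; "qvel": joint speeds; "effort": joint torques, N m; "ee_pos": TCP position; "ee_rot": TCP orientation; "force": force on the tool from outside, world axes, zero at the start; "torque": the same for the moment, N m; "gripper_width": finger opening in mm.
Only numpy, scipy, OpenCV 4.12 (cv2) and the standard library are available. Lean on these libraries where they do the work, as an engineer would, in place of code of your own. Each camera call takes 0.05 s, during which the arm holds its last target.

## Working session

There is one attempt and no reset: what is moved stays moved. The work goes in short steps, Python scripts to look and compute and a tool call to move; the robot and the scene stay as the last step left them, time stands still between calls to the robot, and variables do not carry over. Pictures are saved under pics/ and viewed, and the job is handed in when it is done.

Besides the shell and the picture viewer there is one more tool, called by a JSON object that holds its "api" and its "payload", one argument or row to a line. arm_command: Moves the arm, as the interface text tells. Its arguments: {"type":"object","properties":{"slide":{"type":"array","items":{"type":"array","items":{"type":"number"}}},"turn":{"type":"array","items":{"type":"array","items":{"type":"number"}}},"grip":{"type":"array","items":{"type":"number"}},"newtons":{"type":"number"}},"required":["slide","turn","grip"]}

```bash
ls; mkdir -p pics
cat > h.py <<'E'
import numpy as np,cv2
from workcell import env
def world(name,depth):
    c=env.calibration(name);K=np.array(c["K"]);T=np.linalg.inv(np.array(c["camera_from_world"]))
    v,u=np.mgrid[0:384,0:512]
    d=depth
    P=np.stack([(u-K[0,2])/K[0,0]*d,-(v-K[1,2])/K[1,1]*d,-d,np.ones_like(d)],-1)
    return (P@T.T)[...,:3]
E
python3 - <<'E'
from h import *
for n in ["scene","top"]:
    p,d=env.grab_frame(n); cv2.imwrite(f"pics/{n}0.png",p[...,::-1]); np.save(f"{n}0.npy",d); print(env.calibration(n))
    for l in ["stop_box","stop_hub","wing_a","button_box","reset_top","start_top","jar","spool"]:
        print(n,l,[(np.round(r["point"]).tolist(),round(r["p"],2)) for r in env.search_frame(n,l)[:3]])
print(env.state())
E
```

```text
pics
{'K': array([[450.97983708,   0.        , 263.24245675],
       [  0.        , 450.97983708, 193.8375262 ],
       [  0.        ,   0.        ,   1.        ]]), 'camera_from_world': array([[ 4.25549177e-01,  9.04922871e-01,  4.74296366e-03,
        -2.95388641e+02],
       [-6.53899317e-01,  3.03871232e-01,  6.92876582e-01,
         2.86916161e+02],
       [ 6.25558616e-01, -2.97954480e-01,  7.21040600e-01,
        -1.45750958e+03],
       [ 0.00000000e+00,  0.00000000e+00,  0.00000000e+00,
         1.00000000e+00]])}
scene stop_box [([621.0, -221.0, 51.0], 0.89)]
scene stop_hub [([589.0, -217.0, 90.0], 0.95)]
scene wing_a [([590.0, -221.0, 87.0], 0.86)]
scene button_box [([565.0, 186.0, 40.0], 0.62), ([770.0, -198.0, 10.0], 0.2)]
scene reset_top []
scene start_top []
scene jar [([520.0, -22.0, 46.0], 0.73)]
scene spool [([612.0, 5.0, 40.0], 0.89)]
{'K': array([[351.38196935,   0.        , 251.73429316],
       [  0.        , 351.38196935, 192.45737176],
       [  0.        ,   0.        ,   1.        ]]), 'camera_from_world': array([[-3.65527026e-03, -9.99928771e-01, -1.1361834
[... 731 characters left out ...]
[596.0, 4.0, 39.0], 0.7), ([504.0, -12.0, 73.0], 0.61)]
{'time_s': 0.9, 'qpos': array([-7.36843268e+01,  1.83108562e+01,  8.96380596e+01, -1.25130118e-03,
        7.20432604e+01, -1.14583530e+00]), 'qvel': array([ 0.01038138, -0.05510437, -0.01731396,  0.01073077, -0.10068533,
        0.00787225]), 'effort': array([-3.43831480e-04, -4.12340105e+01, -2.32229358e+01,  7.28563755e-02,
        3.75943270e-02,  2.74558147e-05]), 'ee_pos': array([ 172.53976782, -548.53004963,  221.99278437]), 'ee_rot': array([ 80.20290635,  89.99208613, -82.33519947]), 'force': array([0.49057771, 1.02750318, 1.09009458]), 'torque': array([-0.00742368, -0.0581835 ,  0.02199805]), 'gripper_width': 91.29381452289549}
```

View pics/scene0.png

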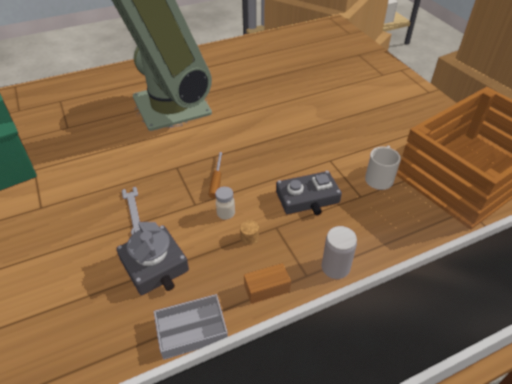

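View pics/top0.png

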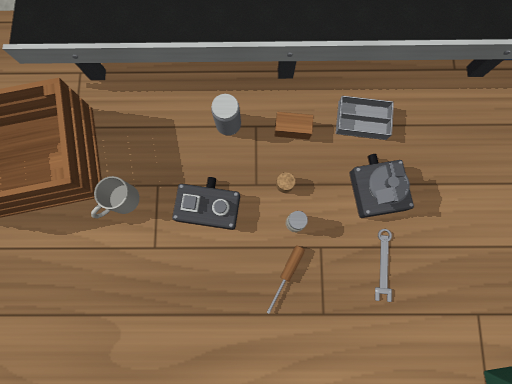

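```bash
python3 - <<'E'
from h import *
for n in ["scene","top"]:
    d=np.load(f"{n}0.npy");W=world(n,d);ok=d>0
    z=W[...,2]
    for nm,(x,y),r,(a,b) in [("head",(575,-212),80,(81,94)),("hubtop",(575,-212),80,(101,118)),("box",(575,-212),110,(44,56)),("btn",(545,195),110,(54,68)),("collar",(545,195),110,(46,53)),("bbox",(545,195),120,(35,44.5))]:
        m=ok&(np.hypot(W[...,0]-x,W[...,1]-y)<r)&(z>a)&(z<b)
        if m.sum()<5: print(n,nm,m.sum());continue
        P=W[m]; xy=P[:,:2].astype(np.float32)
        print(n,nm,m.sum(),"med",np.median(P,0).round(1),"min",P.min(0).round(0),"max",P.max(0).round(0),"rect",cv2.minAreaRect(xy),"circ",cv2.minEnclosingCircle(xy))
    p=cv2.imread(f"pics/{n}0.png")
    for nm,c in [("stop",(575,-212,90)),("btn",(545,195,50))]:
        cal=env.calibration(n);q=np.array(cal["camera_from_world"])@np.r_[c,1];K=cal["K"]
        u=int(K[0,0]*q[0]/-q[2]+K[0,2]);v=int(K[1,1]*-q[1]/-q[2]+K[1,2])
        cv2.imwrite(f"pics/{n}_{nm}.png",cv2.resize(p[max(0,v-60):v+60,max(0,u-70):u+70],None,fx=4,fy=4,interpolation=cv2.INTER_CUBIC)); print(u,v)
E
cd pics; python3 -c "
import cv2,numpy as np
for s in ['stop','btn']:
    a=cv2.imread('scene_%s.png'%s);b=cv2.imread('top_%s.png'%s);h=min(a.shape[0],b.shape[0]);c=np.hstack([a[:h],b[:h]]);cv2.imwrite(s+'.png',cv2.resize(c,(800,int(h*800/c.shape[1]))))"
```

```text
scene head 751 med [ 590.  -214.4   87.6] min [ 538. -266.   81.] max [ 630. -177.   94.] rect ((586.8165283203125, -221.0495147705078), (88.48027038574219, 89.5692138671875), 10.671940803527832) circ ((584.3447265625, -220.77796936035156), 53.96521759033203)
scene hubtop 337 med [ 589.  -222.   108.1] min [ 540. -239.  101.] max [ 629. -203.  113.] rect ((585.8588256835938, -221.56283569335938), (29.117366790771484, 89.12967681884766), 78.50206756591797) circ ((584.4510498046875, -228.48385620117188), 44.67023468017578)
scene box 1335 med [ 617.5 -231.6   50.3] min [ 514. -289.   44.] max [ 652. -155.   55.] rect ((584.518310546875, -221.35397338867188), (125.06979370117188, 120.10667419433594), 9.115761756896973) circ ((584.141357421875, -221.4486083984375), 81.81294250488281)
scene btn 218 med [546.2 219.7  60.1] min [523. 141.  54.] max [567. 248.  64.] rect ((543.9854125976562, 194.9999237060547), (106.09538269042969, 32.86824035644531), 80.57220458984375) circ ((545.1235961914062, 194.74131774902344), 53.449459075927734)
scene collar 137 med [555.3 213.6  50.1] min [519. 143.  
[... 1318 characters left out ...]
. 250.  62.] rect ((544.25537109375, 198.95591735839844), (101.73365783691406, 30.35455322265625), 81.40877532958984) circ ((543.6310424804688, 199.31236267089844), 51.147300720214844)
top collar 199 med [538.5 214.9  49. ] min [519. 144.  46.] max [570. 257.  53.] rect ((543.826904296875, 199.121337890625), (111.66020202636719, 39.68943405151367), 80.4533462524414) circ ((541.8980712890625, 200.40606689453125), 56.785804748535156)
top bbox 1784 med [540.  196.   39.1] min [492. 122.  35.] max [597. 277.  44.] rect ((544.1210327148438, 198.6787109375), (149.47079467773438, 89.16956329345703), 81.35942840576172) circ ((544.1966552734375, 198.78927612304688), 83.38127899169922)
386 187
206 204
```

View pics/stop.png

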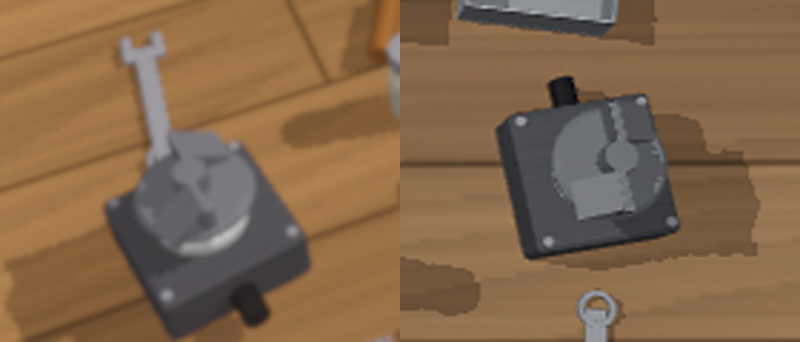

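View pics/btn.png

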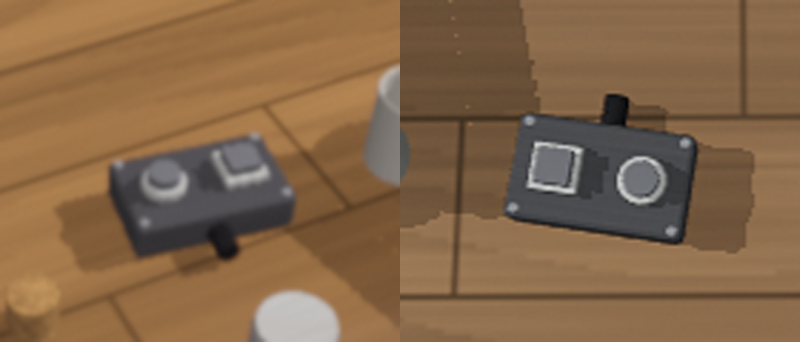

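Run:
```python
from h import *
for n in ["top","scene"]:
    d=np.load(f"{n}0.npy");W=world(n,d).reshape(-1,3)
    P=W[(d.ravel()>0)&(np.hypot(W[:,0]-584.5,W[:,1]+220)<46)&(W[:,2]>80)]
    # rasterize 6mm height grid; rows y from high to low, col x
    g=np.full((16,16),0.)
    for x,y,z in P:
        i=int((y+220+48)//6);j=int((x-584.5+48)//6)
        if 0<=i<16 and 0<=j<16:g[i,j]=max(g[i,j],z)
    print(n); print(g[::-1].astype(int))
    # sharp edge ridge: rim points at z>106, off hub
    Q=P[(P[:,2]>(106 if n=="top" else 107))&(np.hypot(P[:,0]-584.5,P[:,1]+220)>16)]-[584.5,-220,0]
    for s in (1,-1):
        q=Q[Q[:,0]*s>0]; print(s,len(q),q.mean(0).round(1),np.degrees(np.arctan2(s*q[:,1],s*q[:,0])).mean())
    P=W[(d.ravel()>0)&(W[:,2]>57)&(W[:,2]<64)&(np.hypot(W[:,0]-544,W[:,1]-198)<65)]
    for s in (1,-1):
        q=P[(P[:,1]-198)*s>0][:,:2].astype(np.float32); print(s,cv2.minAreaRect(q),q.mean(0))
```

```text
top
[[  0   0   0   0   0  81  84  85  84  87   0   0   0   0   0   0]
 [  0   0   0   0  88  87  88  88  87  88  87  85  84   0   0   0]
 [  0   0  88  94  91  88  87  87  88  88  89  86  87  85   0   0]
 [  0  91  92  95  94  93  86  86  87  87  88  88  89  86   0   0]
 [  0  97  97  98  99 100  87  87  87  89  87  87  89  86  83   0]
 [102 102 101 102 101 104  87 105 105  87  87  87  86  88  87   0]
 [102 105 105 107 106 108 109 109 109 110  87  88  88  88 110  86]
 [100 108 108 110 108 111 109 111 108 110 110 110 109 111 108 104]
 [104 109 108 109 109 108 110 110 110 108 109 109 108 107 106   0]
 [ 98  82   0   0   0   0 108 111 111 108 106 106 103 103 103 103]
 [ 83  84  89  87  87  88  88   0   0   0 101 102  99  99  99   0]
 [  0  86  87  87  88  87  87  88  88  88 100  98  97  95  95   0]
 [  0  80  86  86  89  88  89  88  88  90  90  93  95  93  92   0]
 [  0   0  82  86  87  88  87  87  87  87  89  90  89  88   0   0]
 [  0   0   0  82  84  86  88  87  87  87  87  86   0   0   0   0]
 [  0   0   0   0   0  81   0  83  82  81   0   0   0   0   0   0]]
1 45 [ 28.5   0.5 108.1
[... 1031 characters left out ...]
 0 107 103 106 102 102 100]
 [  0  86  88  89  89  89  89  88  89   0 101 100  99  99  97   0]
 [  0   0  87  90  89  89  89  89  88  89  97  98  97  96  96   0]
 [  0   0   0  89  89  89  89  89  89  88  92  94  91  91   0   0]
 [  0   0   0   0  89  89  89  88  88  90  89  88  80   0   0   0]
 [  0   0   0   0   0  86  87  87  86  86  86   0   0   0   0   0]]
1 54 [ 28.7  -2.5 109.1] -6.66781546383652
-1 48 [-29.3  -1.5 109.4] 2.245800785197582
1 ((550.2088012695312, 232.07174682617188), (30.7576961517334, 32.87211227416992), 81.20097351074219) [550.63574 231.66351]
-1 ((538.6338500976562, 161.74996948242188), (27.472280502319336, 28.619897842407227), 63.454345703125) [539.96704 160.76407]
```

```bash
cat >> h.py <<'E'
from scipy.spatial.transform import Rotation as Rn
def pose():
    s=env.state(); return np.array(s["ee_pos"]),Rn.from_euler("xyz",s["ee_rot"],degrees=True)
def goal(yaw): # tool x down, tool y at world yaw deg
    x=np.array([0,0,-1.]);y=np.array([np.cos(np.radians(yaw)),np.sin(np.radians(yaw)),0]);return Rn.from_matrix(np.stack([x,y,np.cross(x,y)],1))
def rel(p,yaw,p0=None,R0=None):
    if p0 is None:p0,R0=pose()
    return (R0.inv().apply(np.array(p)-p0)/10).round(2).tolist(),(R0.inv()*goal(yaw)).as_rotvec().round(3).tolist()
E
python3 - <<'E'
from h import *
p,R=pose();print(R.as_matrix().round(3))
for y in (9.2,99.2,-80.8,-170.8):
  print(y,rel((584.5,-220,190),y))
E
```

```text
[[ 0.     0.3   -0.954]
 [-0.    -0.954 -0.3  ]
 [-1.     0.     0.   ]]
9.2 ([3.2, -18.98, -49.16], [-1.427, 0.0, -0.0])
99.2 ([3.2, -18.98, -49.16], [-2.997, 0.0, 0.0])
-80.8 ([3.2, -18.98, -49.16], [0.144, 0.0, -0.0])
-170.8 ([3.2, -18.98, -49.16], [1.715, -0.0, -0.0])
```

{"api": "arm_command", "payload": {
  "slide": [
    [3.2, -18.98, -49.16],
    [3.2, -18.98, -49.16],
    [3.2, -18.98, -49.16],
    [3.2, -18.98, -49.16],
    [3.2, -18.98, -49.16],
    [3.2, -18.98, -49.16],
    [3.2, -18.98, -49.16],
    [3.2, -18.98, -49.16],
    [3.2, -18.98, -49.16],
    [3.2, -18.98, -49.16],
    [3.2, -18.98, -49.16],
    [3.2, -18.98, -49.16],
    [3.2, -18.98, -49.16],
    [3.2, -18.98, -49.16],
    [3.2, -18.98, -49.16],
    [3.2, -18.98, -49.16],
    [3.2, -18.98, -49.16],
    [3.2, -18.98, -49.16],
    [3.2, -18.98, -49.16],
    [3.2, -18.98, -49.16]
  ],
  "turn": [
    [0.144, 0, 0],
    [0.144, 0, 0],
    [0.144, 0, 0],
    [0.144, 0, 0],
    [0.144, 0, 0],
    [0.144, 0, 0],
    [0.144, 0, 0],
    [0.144, 0, 0],
    [0.144, 0, 0],
    [0.144, 0, 0],
    [0.144, 0, 0],
    [0.144, 0, 0],
    [0.144, 0, 0],
    [0.144, 0, 0],
    [0.144, 0, 0],
    [0.144, 0, 0],
    [0.144, 0, 0],
    [0.144, 0, 0],
    [0.144, 0, 0],
    [0.144, 0, 0]
  ],
  "grip": [255, 255, 255, 255, 255, 255, 255, 255, 255, 255, 255, 255, 255, 255, 255, 255, 255, 255, 255, 255],
  "newtons": 8
}}

```text
time_s: 2.57
ee_pos: [584.0, -220.7, 190.3]
ee_rot: [132.1, 90.0, -38.7]
force: [-1.6, -0.4, 0.4]
gripper_width: 0.3
```

Run:
```python
from h import *
p,R=pose();print(p,R.as_matrix().round(3),env.state()["force"],env.state()["gripper_width"],env.state()["qpos"],env.state()["time_s"])
print(rel((584.5,-220,130),-80.8))
for n in ["scene","top"]:
    q,d=env.grab_frame(n);cv2.imwrite(f"pics/{n}1.png",q[...,::-1])
    np.save(f"{n}1.npy",d);W=world(n,d).reshape(-1,3)
    P=W[(d.ravel()>0)&(np.hypot(W[:,0]-p[0],W[:,1]-p[1])<60)&(W[:,2]>140)&(W[:,2]<240)]
    for a in range(170,240,10):
        Q=P[(P[:,2]>=a)&(P[:,2]<a+10)]
        if len(Q):print(n,a,len(Q),Q.min(0).round(),Q.max(0).round())
    print("minz",P[:,2].min())
a=cv2.imread("pics/scene1.png")[100:340,40:300];b=cv2.imread("pics/top1.png")[60:300,260:512]
cv2.imwrite("pics/c1.png",np.hstack([cv2.resize(a,(400,370)),cv2.resize(b,(390,370))]))
```

```text
[ 583.99505563 -220.7095443   190.26361387] [[ 0.     0.159 -0.987]
 [-0.    -0.987 -0.159]
 [-1.     0.    -0.   ]] [-1.64910643 -0.38680579  0.37603256] 0.31620379033901225 [-2.17548643e+01  2.38859876e+01  8.56939468e+01 -7.50430228e-03
  7.03969035e+01  5.91151760e+01] 2.5667
([6.03, -0.06, -0.06], [-0.001, -0.0, -0.0])
scene 180 22 [ 569. -233.  183.] [ 602. -212.  190.]
scene 190 39 [ 572. -234.  190.] [ 603. -210.  200.]
scene 200 48 [ 576. -234.  200.] [ 603. -208.  210.]
scene 210 53 [ 573. -235.  210.] [ 603. -208.  220.]
scene 220 49 [ 582. -234.  220.] [ 604. -207.  229.]
scene 230 64 [ 592. -233.  230.] [ 604. -207.  240.]
minz 182.69640716694119
top 190 1 [ 570. -213.  198.] [ 570. -213.  198.]
top 200 2 [ 568. -211.  206.] [ 570. -210.  208.]
top 210 6 [ 566. -211.  211.] [ 569. -211.  219.]
top 220 3 [ 565. -214.  226.] [ 566. -210.  230.]
top 230 1 [ 565. -211.  231.] [ 565. -211.  231.]
minz 197.98555619290983
```

{"api": "arm_command", "payload": {
  "slide": [
    [3, 0, 0],
    [6, 0, 0],
    [6.9, 0, 0],
    [7.1, 0, 0],
    [7.3, 0, 0],
    [7.5, 0, 0],
    [7.7, 0, 0],
    [7.9, 0, 0],
    [8.1, 0, 0],
    [8.2, 0, 0],
    [8.3, 0, 0],
    [8.3, 0, 0]
  ],
  "turn": [
    [0, 0, 0],
    [0, 0, 0],
    [0, 0, 0],
    [0, 0, 0],
    [0, 0, 0],
    [0, 0, 0],
    [0, 0, 0],
    [0, 0, 0],
    [0, 0, 0],
    [0, 0, 0],
    [0, 0, 0],
    [0, 0, 0]
  ],
  "grip": [255, 255, 255, 255, 255, 255, 255, 255, 255, 255, 255, 255]
}}

```text
time_s: 3.67
ee_pos: [585.4, -220.3, 108.2]
ee_rot: [146.7, 89.8, -24.1]
force: [-0.5, -0.1, 3.6]
gripper_width: 0.0
```

{"api": "arm_command", "payload": {
  "slide": [
    [0.1, 0, 0],
    [0.2, 0, 0],
    [0.2, 0, 0]
  ],
  "turn": [
    [0, 0, 0],
    [0, 0, 0],
    [0, 0, 0]
  ],
  "grip": [255, 255, 255]
}}

```text
time_s: 3.92
ee_pos: [585.4, -220.3, 105.3]
ee_rot: [146.0, 89.9, -24.8]
force: [-0.3, 0.8, 3.9]
gripper_width: 0.6
```

{"api": "arm_command", "payload": {
  "slide": [
    [0.1, 0, 0],
    [0.1, 0, 0]
  ],
  "turn": [
    [0, 0, 0],
    [0, 0, 0]
  ],
  "grip": [255, 255]
}}

```text
time_s: 4.08
ee_pos: [585.4, -220.3, 105.2]
ee_rot: [146.1, 89.8, -24.7]
force: [-1.5, 0.3, 9.4]
gripper_width: 0.6
```

{"api": "arm_command", "payload": {
  "slide": [
    [-2, 0, 0],
    [-6, 0, 0],
    [-6, 0, 0],
    [-6, 0, 0]
  ],
  "turn": [
    [0, 0, 0],
    [0, 0, 0],
    [0, 0, 0],
    [0, 0, 0]
  ],
  "grip": [255, 255, 255, 255]
}}

```text
time_s: 4.42
ee_pos: [585.6, -220.3, 165.6]
ee_rot: [150.5, 89.8, -20.3]
force: [-0.2, -0.2, -0.2]
gripper_width: 0.7
```

Run:
```python
from h import *
p,R=pose();print(p,env.state()["force"],env.state()["time_s"])
a=np.radians(9.2);C=np.array([584.7,-220]);r=34
n=np.array([-np.sin(a),np.cos(a)]);e=np.array([np.cos(a),np.sin(a)])
for off in (22,14):
    q=C+r*e+off*n
    for z in (166,99.5): print(off,q,z,rel((*q,z),-80.8))
for n_ in ["scene","top"]:
    q,d=env.grab_frame(n_);cv2.imwrite(f"pics/{n_}2.png",q[...,::-1])
    W=world(n_,d).reshape(-1,3)
    P=W[(d.ravel()>0)&(np.hypot(W[:,0]-584.5,W[:,1]+220)<44)&(W[:,2]>60)&(W[:,2]<125)]
    print(n_,np.percentile(P[:,2],[10,30,50,70,90,98]).round(1))
```

```text
[ 585.59561705 -220.26773036  165.55236924] [-0.18468068 -0.15752068 -0.15326051] 4.4167
22 [ 614.74524688 -192.84704179] 166 ([-0.04, -2.24, -3.32], [0.0, -0.003, -0.002])
22 [ 614.74524688 -192.84704179] 99.5 ([6.61, -2.25, -3.29], [0.0, -0.003, -0.002])
14 [ 616.02429638 -200.74413191] 166 ([-0.04, -1.44, -3.32], [0.0, -0.003, -0.002])
14 [ 616.02429638 -200.74413191] 99.5 ([6.61, -1.45, -3.29], [0.0, -0.003, -0.002])
scene [ 76.9  78.9  80.8  91.4 100.2 102.4]
top [ 75.4  77.   78.3  85.   97.  100. ]
```

{"api": "arm_command", "payload": {
  "slide": [
    [0, -2.24, -3.3],
    [0, -2.24, -3.3],
    [3, -2.24, -3.3],
    [6, -2.24, -3.3],
    [6.6, -2.24, -3.3],
    [6.6, -2.24, -3.3],
    [6.6, -2.24, -3.3]
  ],
  "turn": [
    [0, 0, 0],
    [0, 0, 0],
    [0, 0, 0],
    [0, 0, 0],
    [0, 0, 0],
    [0, 0, 0],
    [0, 0, 0]
  ],
  "grip": [255, 255, 255, 255, 255, 255, 255]
}}

```text
time_s: 5.1
ee_pos: [613.4, -192.6, 97.6]
ee_rot: [-27.1, 89.9, 162.1]
force: [-0.0, -0.2, 0.1]
gripper_width: 0.3
```

Run:
```python
from h import *
p,R=pose();print(p,R.as_matrix().round(3),env.state()["force"],env.state()["time_s"])
a0=9.2;C=np.array([584.7,-220]);r=34
for th in range(0,49,4):
    a=np.radians(a0-th);n=np.array([-np.sin(a),np.cos(a)]);e=np.array([np.cos(a),np.sin(a)])
    q=C+r*e+13.5*n
    print(th,rel((*q,99.5),-80.8-th))
for n_ in ["scene","top"]:
    q,d=env.grab_frame(n_);cv2.imwrite(f"pics/{n_}3.png",q[...,::-1])
a=cv2.imread("pics/scene3.png")[150:310,80:240]
cv2.imwrite("pics/c3.png",cv2.resize(a,None,fx=3.6,fy=3.6))
```

```text
[ 613.44251048 -192.55306271   97.59860868] [[-0.001  0.16  -0.987]
 [ 0.    -0.987 -0.16 ]
 [-1.    -0.001  0.001]] [-0.00038122 -0.15829318  0.0740517 ] 5.1
0 ([-0.19, 0.9, -0.12], [0.0, 0.001, 0.001])
4 ([-0.19, 1.14, -0.21], [0.07, 0.001, 0.0])
8 ([-0.19, 1.39, -0.28], [0.14, 0.001, 0.0])
12 ([-0.19, 1.64, -0.33], [0.21, 0.001, 0.0])
16 ([-0.19, 1.89, -0.36], [0.279, 0.001, 0.0])
20 ([-0.19, 2.14, -0.38], [0.349, 0.001, 0.0])
24 ([-0.19, 2.4, -0.38], [0.419, 0.001, 0.0])
28 ([-0.19, 2.65, -0.36], [0.489, 0.001, 0.0])
32 ([-0.19, 2.91, -0.32], [0.559, 0.001, 0.0])
36 ([-0.19, 3.16, -0.27], [0.629, 0.001, 0.0])
40 ([-0.19, 3.4, -0.2], [0.698, 0.001, 0.0])
44 ([-0.19, 3.64, -0.11], [0.768, 0.001, 0.0])
48 ([-0.19, 3.87, -0.0], [0.838, 0.001, 0.0])
```

View pics/c3.png

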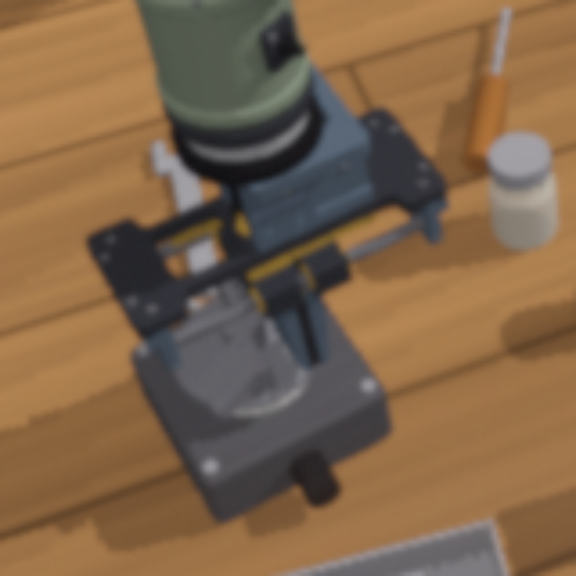

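The closed fingers stand at the +x wing (crop about (305,340)), on its upright-face side, above the head rim. The mushroom is latched. Next is the sweep along the arc.

{"api": "arm_command", "payload": {
  "slide": [
    [-0.19, 0.5, -0.12],
    [-0.19, 0.9, -0.12],
    [-0.19, 1.14, -0.21],
    [-0.19, 1.39, -0.28],
    [-0.19, 1.64, -0.33],
    [-0.19, 1.89, -0.36],
    [-0.19, 2.14, -0.38],
    [-0.19, 2.4, -0.38],
    [-0.19, 2.65, -0.36],
    [-0.19, 2.91, -0.32],
    [-0.19, 2.91, -0.32]
  ],
  "turn": [
    [0, 0, 0],
    [0, 0, 0],
    [0.07, 0, 0],
    [0.14, 0, 0],
    [0.21, 0, 0],
    [0.28, 0, 0],
    [0.35, 0, 0],
    [0.42, 0, 0],
    [0.49, 0, 0],
    [0.56, 0, 0],
    [0.56, 0, 0]
  ],
  "grip": [255, 255, 255, 255, 255, 255, 255, 255, 255, 255, 255]
}}

```text
time_s: 6.12
ee_pos: [622.3, -221.5, 101.2]
ee_rot: [-169.3, 89.8, -12.2]
force: [0.2, 1.7, 1.0]
gripper_width: 0.5
```

```bash
cat > chk.py <<'E'
from h import *
import sys
p,R=pose();print(p,env.state()["force"],env.state()["time_s"])
for n_ in ["scene","top"]:
    q,d=env.grab_frame(n_);cv2.imwrite(f"pics/{n_}{sys.argv[1]}.png",q[...,::-1])
    W=world(n_,d).reshape(-1,3)
    P=W[(d.ravel()>0)&(np.hypot(W[:,0]-584.5,W[:,1]+220)<44)&(W[:,2]>60)&(W[:,2]<125)]
    print(n_,len(P),np.percentile(P[:,2],[10,30,50,70,90,98]).round(1))
a=cv2.imread(f"pics/scene{sys.argv[1]}.png")[150:310,80:240]
cv2.imwrite(f"pics/c{sys.argv[1]}.png",cv2.resize(a,None,fx=3.6,fy=3.6))
E
python3 chk.py 4
```

```text
[ 622.28655728 -221.48629395  101.15300356] [0.18538902 1.67475528 0.95662111] 6.1167
scene 476 [ 80.5  86.3  88.3  92.7 103.2 112.8]
top 1092 [ 84.8  86.3  88.3 100.4 108.  110.4]
```

View pics/c4.png

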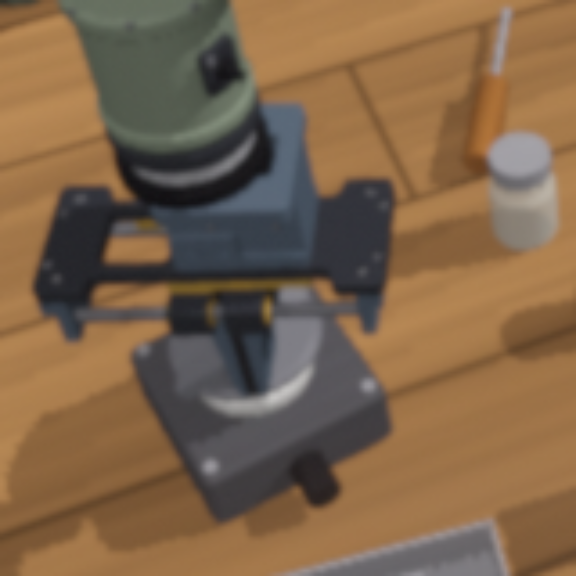

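The head is back at z≈88 and the wing tops at ≈109, so it has sprung up. I'll lift straight off.

{"api": "arm_command", "payload": {
  "slide": [
    [-2, 0, 0],
    [-6, 0, 0],
    [-8, 0, 0],
    [-8, 0, 0],
    [-8, 0, 0]
  ],
  "turn": [
    [0, 0, 0],
    [0, 0, 0],
    [0, 0, 0],
    [0, 0, 0],
    [0, 0, 0]
  ],
  "grip": [255, 255, 255, 255, 255]
}}

```text
time_s: 6.63
ee_pos: [621.8, -221.2, 181.5]
ee_rot: [173.2, 89.8, -29.6]
force: [0.0, 0.4, -0.7]
gripper_width: 0.3
```

```bash
python3 chk.py 5
python3 - <<'E'
from h import *
for y in (-8.5,-98.5): print(rel((549.8,233.3,170),y))
print(env.state()["qpos"])
E
```

```text
[ 621.78388413 -221.20590822  181.4731007 ] [ 0.033035    0.4383177  -0.74471339] 6.6333
scene 1035 [ 84.8  87.3  88.8  96.3 108.4 110.8]
top 1201 [ 84.7  86.3  88.3 100.3 107.8 109.6]
([0.91, -39.09, 24.13], [-1.821, 0.002, 0.002])
([0.91, -39.09, 24.13], [-0.25, 0.002, -0.0])
[-2.05655296e+01  2.74609228e+01  8.14660802e+01 -2.09949087e-02
  7.12100343e+01  9.22787789e+01]
```

View pics/c5.png

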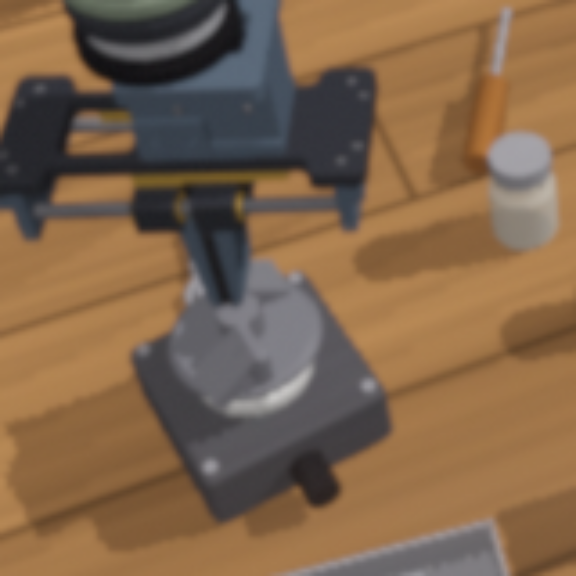

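The mushroom is up and its wings are back at the rest angle. Now to the reset button.

{"api": "arm_command", "payload": {
  "slide": [
    [0.9, -39.1, 24.1],
    [0.9, -39.1, 24.1],
    [0.9, -39.1, 24.1],
    [0.9, -39.1, 24.1],
    [0.9, -39.1, 24.1],
    [0.9, -39.1, 24.1],
    [0.9, -39.1, 24.1],
    [0.9, -39.1, 24.1],
    [0.9, -39.1, 24.1],
    [0.9, -39.1, 24.1],
    [0.9, -39.1, 24.1],
    [0.9, -39.1, 24.1],
    [0.9, -39.1, 24.1],
    [0.9, -39.1, 24.1],
    [0.9, -39.1, 24.1],
    [0.9, -39.1, 24.1],
    [0.9, -39.1, 24.1]
  ],
  "turn": [
    [-0.25, 0, 0],
    [-0.25, 0, 0],
    [-0.25, 0, 0],
    [-0.25, 0, 0],
    [-0.25, 0, 0],
    [-0.25, 0, 0],
    [-0.25, 0, 0],
    [-0.25, 0, 0],
    [-0.25, 0, 0],
    [-0.25, 0, 0],
    [-0.25, 0, 0],
    [-0.25, 0, 0],
    [-0.25, 0, 0],
    [-0.25, 0, 0],
    [-0.25, 0, 0],
    [-0.25, 0, 0],
    [-0.25, 0, 0]
  ],
  "grip": [255, 255, 255, 255, 255, 255, 255, 255, 255, 255, 255, 255, 255, 255, 255, 255, 255]
}}

```text
time_s: 8.15
ee_pos: [551.6, 231.7, 170.7]
ee_rot: [68.5, 90.0, -120.1]
force: [-0.0, 1.1, 0.4]
gripper_width: 0.1
```

Run:
```python
from h import *
print(pose()[0],rel((549.8,233.3,70),-98.5),env.state()["force"])
```

```text
[551.5839545  231.71235017 170.71306765] ([10.07, -0.13, 0.2], [-0.003, 0.0, -0.0]) [-0.01164865  1.09697018  0.41449792]
```

{"api": "arm_command", "payload": {
  "slide": [
    [4, -0.1, 0.2],
    [8, -0.1, 0.2],
    [9.8, -0.1, 0.2],
    [10.1, -0.1, 0.2],
    [10.3, -0.1, 0.2],
    [10.5, -0.1, 0.2],
    [10.7, -0.1, 0.2],
    [10.8, -0.1, 0.2],
    [10.8, -0.1, 0.2]
  ],
  "turn": [
    [0, 0, 0],
    [0, 0, 0],
    [0, 0, 0],
    [0, 0, 0],
    [0, 0, 0],
    [0, 0, 0],
    [0, 0, 0],
    [0, 0, 0],
    [0, 0, 0]
  ],
  "grip": [255, 255, 255, 255, 255, 255, 255, 255, 255]
}}

```text
time_s: 8.9
ee_pos: [550.6, 234.5, 64.2]
ee_rot: [-161.3, 89.8, 10.1]
force: [-0.6, -1.0, 3.9]
gripper_width: 0.4
```

{"api": "arm_command", "payload": {
  "slide": [
    [0.1, 0, 0],
    [0.2, 0, 0],
    [0.3, 0, 0],
    [0.3, 0, 0]
  ],
  "turn": [
    [0, 0, 0],
    [0, 0, 0],
    [0, 0, 0],
    [0, 0, 0]
  ],
  "grip": [255, 255, 255, 255]
}}

```text
time_s: 9.23
ee_pos: [550.7, 234.6, 62.2]
ee_rot: [-160.9, 89.8, 10.6]
force: [-1.0, -3.3, 13.0]
gripper_width: 0.3
```

The force rises to 13 N with the tip stopped at about 6 mm in, so it is on its end stop. Releasing.

{"api": "arm_command", "payload": {
  "slide": [
    [-3, 0, 0],
    [-7, 0, 0],
    [-12, 0, 0],
    [-12, 0, 0],
    [-12, 0, 0],
    [-12, 0, 0]
  ],
  "turn": [
    [0, 0, 0],
    [0, 0, 0],
    [0, 0, 0],
    [0, 0, 0],
    [0, 0, 0],
    [0, 0, 0]
  ],
  "grip": [255, 255, 255, 255, 255, 255]
}}

```text
time_s: 9.73
ee_pos: [549.0, 234.6, 179.3]
ee_rot: [-7.7, 90.0, 163.7]
force: [-0.3, 0.6, 0.0]
gripper_width: 0.5
```

```bash
python3 chk.py 6
python3 - <<'E'
from h import *
q,d=env.grab_frame("scene");W=world("scene",d).reshape(-1,3);d0=np.load("scene0.npy");W0=world("scene",d0).reshape(-1,3)
for nm,c in [("reset",(549.8,233.3)),("start",(539,162.5))]:
  for w in (W0,W):
    P=w[(np.hypot(w[:,0]-c[0],w[:,1]-c[1])<11)&(w[:,2]>40)&(w[:,2]<75)];print(nm,len(P),np.median(P[:,2]))
E
```

```text
[548.95454138 234.58892193 179.2520601 ] [-0.31758449  0.60013369  0.01897553] 9.7333
scene 1147 [ 85.4  87.5  89.7 100.6 109.  110.8]
top 1202 [ 84.7  86.4  88.3 100.  107.9 109.6]
reset 37 60.35014383319822
reset 42 60.7485460523219
start 45 60.74130867237375
start 47 61.058682236673576
```

View pics/scene6.png

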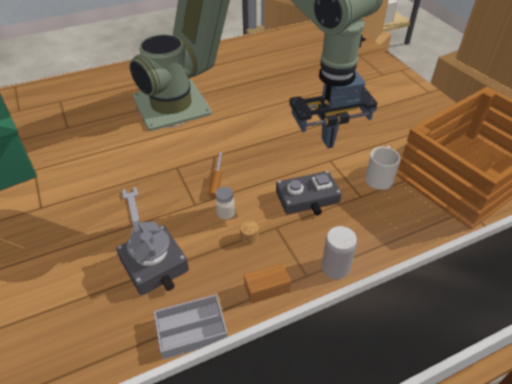

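The picture shows both buttons out (around (300,187) and (323,181)), the mushroom up at (150,243) and all the loose things where they were. The gripper is clear of everything, so I'm handing in.

```bash
python3 -c "
from h import *
print(env.job_done())"
```

```text
the job is handed in; nothing more can be done
None
```

I did the stop check with the closed fingertips, pushing only, and handed the job in at about 10 s. No verdict is reported.

- **Stop pressed:** I pushed the mushroom to its end stop at about 9 N and took the fingers off. The depth pictures then showed it holding down by itself, about 9 mm in (wing tops at 100 mm, head at 78 mm).
- **Turned and released:** I swept the +x wing's upright face clockwise by about 0.56 rad. The mushroom sprang back up (wing tops at 109 mm, head at 88 mm). After I lifted off, its wings were back at the rest angle.
- **Reset pressed:** I pushed the square button about 6 mm, to its end stop at 13 N, and let it go.

In the last checks the reset and start tops stood within 0.4 mm of their starting heights. The loose things looked unmoved by eye in the final picture, though I did not measure each one. The arm was clear of everything, and no check failed. The two cameras differed by about 2 mm, so I used positions between them.

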